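# Close the screw tin with its nested lids, then lift off the outer cover alone

## Task

Pick up the two nested lids together by the inner lid's knob and lower them, not dropping them, onto the wide tin until the inner lid is fully home, then let go. Now lift the outer cover alone by its collar, straight up and level, until all of it is clear above the knob, and finish while holding it there, still and touching nothing else. The inner lid stays seated; do not part the lids earlier, and do not shove the tin or the other things.

Things in the scene. Friction and masses are not known exactly. Their poses are not given: they have to be found in the camera images.
- tin: The wide open tin of screws: upright steel cylinder, outer diameter 106 mm, 90 mm tall, wall 3 mm (mouth 100 mm wide), screws up to about 65 mm above its base. About 1.6 kg, loose on the bench. Origin: centre of its underside; z up. Its place is swapped at random with those of the lids and the small tin.
- inner_lid: Inner lid, turned wood: plug 95 mm wide (88 mm at its lower edge), z 0 to 12 mm; flange 110 mm wide, z 12 to 16; round upright knob 18 mm thick, z 16 to 72. Origin: centre of the plug's underside. About 0.16 kg. Starts standing on the bench on its plug, under the outer cover. Fully home: flange on the tin's rim, origin 78 mm above the tin's.
- outer_lid: Outer cover, aluminium, lying loose on the inner lid's flange. Origin: centre of its open lower edge. Skirt z 0 to 14 mm (126 mm wide at the bottom, 120 at the top, 3 mm thick), top plate z 14 to 18, round collar z 18 to 42, 38 mm wide, bore 28 mm right through, the knob standing in it. About 0.15 kg. Nested, its origin is 2 mm above the inner lid's.
- knob_top (a point): Centre of the top of the inner lid's knob. Nested, it stands 28 mm out of the cover's collar. The knob lifts both lids together, the collar lifts the cover alone; the cover must rise 70 mm for its lower edge to pass the knob's top.
- small_tin: Bystander: a narrower open steel tin, diameter 72 mm, 70 mm tall, too small for the lids, about 0.5 kg. Origin: centre of its underside.
- flat_lid: Bystander: flat steel disc lid, diameter 76 mm, 9 mm thick, lying on the bench. Origin: centre of its underside.
- screwdriver: Bystander: 170 mm screwdriver lying on the bench nearer the robot than the tins. Its x axis points to the blade; origin near the middle of its length, on the underside.
- glue_bottle: Bystander: white glue bottle, diameter 60 mm, 160 mm tall. Origin: centre of its underside.
- offcut: Bystander: wood offcut 140 x 70 x 35 mm. Origin: centre of its underside.
- tape_measure: Bystander: tape measure case 70 x 40 x 65 mm, standing. Origin: centre of its underside.

How it is judged:
On the way, in this order (a step that is already met when the one before it is completed fails the run):
1. both lids, still nested, are carried clear of the bench by the inner lid's knob (height (world z) of inner_lid above 0.02 m and contact force between the fingers and inner_lid above 0.5 N and z of outer_lid in the frame of inner_lid below 0.006 m), for 0.2 s.
2. the nested lids sit fully home on the wide tin and the knob is let go (z of inner_lid in the frame of tin between 0.075 and 0.081 m and horizontal distance between inner_lid and tin below 0.005 m and angle between inner_lid's own z axis and vertical below 0.05 rad and z of outer_lid in the frame of inner_lid below 0.006 m and contact force between the fingers and inner_lid below 0.1 N), for 0.2 s.
At the end, for the whole second after the job is handed in: Inner lid home on the upright tin (origin 75-81 mm above the tin's, 5 mm off axis at most, tilt under 0.05 rad), not touched by the gripper; cover held by the fingers, touching nothing else, origin 74 mm or more above the inner lid's and 150 mm above the bench, tilt under 0.2 rad, still (z of inner_lid in the frame of tin between 0.075 and 0.081 m and horizontal distance between inner_lid and tin below 0.005 m and angle between each of inner_lid, tin's own z axis and vertical below 0.05 rad and z of outer_lid in the frame of inner_lid above 0.074 m and height (world z) of outer_lid above 0.15 m and angle between outer_lid's own z axis and vertical below 0.2 rad and contact force between the fingers and outer_lid above 1 N and contact force between each of the fingers, outer_lid and inner_lid below 0.1 N and contact force between outer_lid and tin below 0.1 N and linear speed of outer_lid below 0.03 m/s and linear speed of inner_lid below 0.02 m/s and contact force between outer_lid and small_tin below 0.1 N and contact force between outer_lid and flat_lid below 0.1 N and contact force between outer_lid and screwdriver below 0.1 N and contact force between outer_lid and glue_bottle below 0.1 N and contact force between outer_lid and offcut below 0.1 N and contact force between outer_lid and tape_measure below 0.1 N); the arm keeps its last pose, push and grip.
It fails at once if the cover is parted from the inner lid while the inner lid is not home on the tin, or the inner lid is disturbed by lifting the cover (z of outer_lid in the frame of inner_lid above 0.008 m and (z of inner_lid in the frame of tin above 0.082 m or z of inner_lid in the frame of tin below 0 m or horizontal distance between inner_lid and tin above 0.007 m or angle between inner_lid's own z axis and vertical above 0.08 rad)).
It fails at once if the lids are dropped onto the tin (horizontal distance between inner_lid and tin below 0.06 m and z of inner_lid in the frame of tin above 0.088 m and contact force between the fingers and inner_lid below 0.02 N).
It fails at once if the tin is shoved or tipped (distance of tin from where it was at the start of the episode above 0.02 m or angle between tin's own z axis and vertical above 0.12 rad).
It fails at once if a bystander is knocked or moved (distance of any of small_tin, flat_lid, screwdriver, glue_bottle, offcut, tape_measure from where it was at the start of the episode above 0.03 m).
It also fails if it takes over 51 s, if anything falls off the work surface, if the arm or the gripper's body presses on something with over 40 N, if the wrist force passes 120 N, or if a joint passes its speed limit or range.

## Robot

A 6-joint arm with a two-finger parallel gripper is mounted at the origin on the work surface. World frame = base frame: x ahead of the robot, y to its left, z up, the work surface at z = 0. Lengths are in m, angles in rad, forces in N, time in s.
With the tool pointing down it reaches from about 0.25 to 0.775 m from the base axis. Payload 4 kg.
Tool frame: the origin (TCP) lies at the very end of the fingers, on their centre line; the grasp point (between the pads) lies 19 mm behind it (robot.tcp_to_grasp is the distance from the TCP to the grasp point, in m); z points along the fingers, y is the line along which they close (so a half turn about z gives the same grasp; the last joint's range is limited). The gripper opens to 94 mm and grips with 3 to 60 N. Pads are 16 mm wide; open, the fingers measure 119 mm over their backs; the gripper's body (75 mm by 177 mm) begins 78 mm behind the grasp point.
Start: joints at [-1.289, 0.087, 1.371, -0, 1.684, -0.103], TCP at [0.206, -0.51, 0.206] pointing down, gripper open.
Joint ranges: [-3.1, 3.1], [-0.76, 2.03], [0.27, 2.55], [-1.08, 4.22], [0.17, 2.65], [-2.57, 2.57]. Speed limits (rad/s): [2.79, 2.79, 3.14, 3.14, 3.14, 3.14].

## Interface

Orientations are given as [roll, pitch, yaw] about the fixed x, y, z axes, in that order (R = Rz(yaw) Ry(pitch) Rx(roll)).
In Python, from bench import robot, vision gives the robot as it stands (robot), with the cameras (vision).
- The arm moves only by the tool hand_motion, called as name(argument=value, ...) on one line, values as JSON. Schema: {"type":"object","properties":{"ticks":{"type":"object","properties":{"segments":{"type":"array","items":{"type":"array","items":{"type":"number"},"minItems":5,"maxItems":5},"minItems":1,"maxItems":20}},"additionalProperties":false,"required":["segments"]},"only":{"type":"string"},"quiet":{"type":"boolean"},"lines":{"type":"string"}},"required":["ticks"],"additionalProperties":false}. ticks is an object whose key "segments" holds a list of rows, 1 to 20 of them, each of 5 numbers: the finger opening in m, then dx, dy, dz in m, then a turn about the tool's z in rad; each row shifts and turns the commanded pose from where the row before left it, along the tool's axes as they then stand; what a row does not reach is not made up. A row lasts 1/12 s, in which the tool goes at most 0.0417 m and 0.125 rad, less where a joint would pass 70% of its speed; a pose out of reach is approached as far as the arm can. The fingers move at their own pace and stop on an object; the grip force is fixed at half the most. Time passes only in rows, so rows that do not move let the fingers close. The tool returns the time, the measured TCP pose, the force, the opening and the grip force at its end. only (a regular expression) keeps the lines of the reply that match it, lines (a string "A,B") keeps lines A to B, and quiet returns only ok. Input that does not fit is refused with a message, and nothing moves.
- robot.get_obs(): the state, without advancing time (a new reading comes with each control period).
- vision.snapshot(name): name is "scene" or "top"; returns a dict with "color" (384x512x3 uint8, blue, green, red), "fx", "fy", "cx", "cy" (pixels), "k1" (the pictures are not rectified: a ray, as slopes to the right and down, at radius r is drawn at 1 + k1 r^2 times it, then the intrinsics apply), "extrinsics" (4x4, takes a point from world to camera coordinates). Camera axes: x right, y down, z forward; pixel columns grow to the right and rows downward; lengths in m; the calibration is good to about 2 mm. A picture is of the moment at which its call begins. There is no depth.
- robot.close_job(): hands the job in; it is judged then, once.
The state is a dict: "time": time; "joint_positions": joint angles; "qvel": joint speeds; "joint_torque": joint torques, N m; "tool_pos": TCP position; "ee_rot": TCP orientation; "wrist_force": force on the tool from outside, world axes, zero at the start; "wrist_torque": the same for the moment, N m; "width": finger opening in m; "finger_force": force on a finger pad.
Only numpy, scipy, OpenCV 4.12 (cv2) and the standard library are available. Lean on these libraries where they do the work, as an engineer would, in place of code of your own. Each camera call takes 0.05 s, during which the arm holds its last target. There are 200 camera calls.

## Working session

There is one attempt and no reset: what is moved stays moved. The work goes in short steps, Python scripts to look and compute and a tool call to move; the robot and the scene stay as the last step left them, time stands still between calls to the robot, and variables do not carry over. Pictures are saved under pics/ and viewed, at most 10 in all, crops included, and the job is handed in when it is done.

```bash
ls; mkdir -p pics; python3 - <<'E'
from bench import robot, vision
import cv2,numpy as np
for n in("top","scene"):
    s=vision.snapshot(n); cv2.imwrite(f"pics/{n}0.png",s["color"])
    np.savez(f"{n}0.npz",**s)
    print(n,s["fx"],s["fy"],s["cx"],s["cy"],s["k1"],np.round(s["extrinsics"],3).tolist())
o=robot.get_obs();print(o["time"],o["tool_pos"],o["ee_rot"],o["width"])
E
```

```text
bench.py
pics
top 377.92132642510745 377.92132642510745 251.60944871314007 187.27672567302875 -0.11859921452580904 [[0.002, -1.0, 0.008, -0.036], [-0.982, -0.003, -0.188, 0.575], [0.188, -0.008, -0.982, 0.995], [0.0, 0.0, 0.0, 1.0]]
scene 350.82297180027956 350.82297180027956 253.76067246505625 190.0635019367785 0.0013526581576522813 [[-0.399, 0.917, 0.009, 0.27], [0.802, 0.354, -0.482, -0.421], [-0.445, -0.185, -0.876, 1.21], [0.0, 0.0, 0.0, 1.0]]
0.1 [ 0.20630904 -0.50930362  0.20441092] [-3.13958611e+00 -2.03122850e-04  3.84781751e-01] 0.09413084517099651
```

View pics/top0.png

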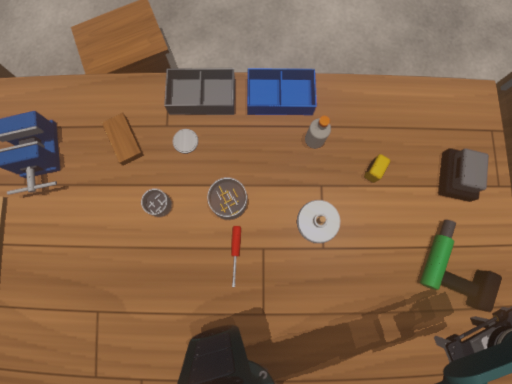

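View pics/scene0.png

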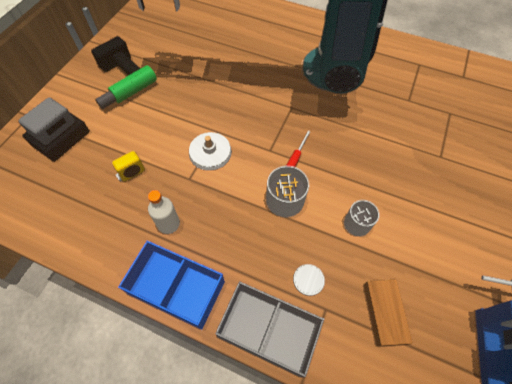

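```bash
cat > h.py <<'E'
import cv2,numpy as np
from scipy.optimize import least_squares
def cam(s):
    E=s["extrinsics"];R=E[:3,:3];return R,-R.T@E[:3,3]
def cast(s,px,z):
    px=np.asarray(px,float).reshape(-1,1,2)
    K=np.array([[s["fx"],0,s["cx"]],[0,s["fy"],s["cy"]],[0,0,1.]])
    n=cv2.undistortPoints(px,K,np.array([float(s["k1"]),0,0,0])).reshape(-1,2)
    R,C=cam(s);d=np.c_[n,np.ones(len(n))]@R
    return (C+d*((z-C[2])/d[:,2])[:,None])[:,:2]
def proj(s,p):
    K=np.array([[s["fx"],0,s["cx"]],[0,s["fy"],s["cy"]],[0,0,1.]]);E=s["extrinsics"]
    return cv2.projectPoints(np.asarray(p,float).reshape(-1,1,3),cv2.Rodrigues(E[:3,:3])[0],E[:3,3],K,np.array([float(s["k1"]),0,0,0]))[0].reshape(-1,2)
def blob(m,seed):
    cs,_=cv2.findContours(m.astype(np.uint8),cv2.RETR_EXTERNAL,cv2.CHAIN_APPROX_NONE)
    cs=[c for c in cs if cv2.contourArea(c)>20]
    return min(cs,key=lambda c:-cv2.pointPolygonTest(c,seed,True)).reshape(-1,2)
def circ(P,r=None):
    if r: f=least_squares(lambda q:np.hypot(*(P-q[:2]).T)-r,P.mean(0),loss="soft_l1",f_scale=.001);return f.x,abs(f.fun).mean()
    f=least_squares(lambda q:np.hypot(*(P-q[:2]).T)-q[2],[*P.mean(0),.05],loss="soft_l1",f_scale=.001);return f.x,abs(f.fun).mean()
def far(s,P):
    C=cam(s)[1][:2];d=P.mean(0)-C;d/=np.linalg.norm(d);return P[(P-P.mean(0))@d>-.005]
E
cat > m.py <<'E'
from h import *
seeds={"top":dict(lid=(319,232),tin=(228,197)),"scene":dict(lid=(205,157),tin=(287,184))}
for n in("top","scene"):
    s=dict(np.load(n+"0.npz"));c=s["color"];hsv=cv2.cvtColor(c,cv2.COLOR_BGR2HSV)
    print(n,"cam",cam(s)[1].round(3))
    vis=c.copy()
    for k,z in(("lid",.002),("tin",.09)):
        x,y=seeds[n][k]
        m=(hsv[...,1]<70); 
        m=cv2.morphologyEx(m.astype(np.uint8),cv2.MORPH_CLOSE,np.ones((3,3)))
        b=blob(m,seeds[n][k]);cv2.drawContours(vis,[b.reshape(-1,1,2)],-1,(0,0,255),1)
        P=cast(s,b,z)
        if k=="tin":P=far(s,P)
        print(k,b.min(0),b.max(0),"free",circ(P)[0].round(4),"fixed",circ(P,.063 if k=="lid" else .053))
    x,y=(np.array(seeds[n]["lid"])+seeds[n]["tin"])//2
    v=vis[y-60:y+60,x-90:x+90]
    (np.save if 0 else cv2.imwrite)(f"pics/{n}1.png",cv2.resize(v,None,fx=4,fy=4,interpolation=cv2.INTER_CUBIC))
E
python3 m.py; python3 -c "
import cv2,numpy as np;cv2.imwrite('pics/both1.png',cv2.resize(np.vstack([cv2.imread('pics/top1.png')[100:400],cv2.imread('pics/scene1.png')[80:380]]),(720,600)))"
```

```text
top cam [ 0.377 -0.026  1.085]
lid [297 200] [339 242] free [ 0.4866 -0.2277  0.0616] fixed (array([ 0.48658178, -0.22770857]), np.float64(0.0014288378670658875))
tin [207 177] [246 218] free [0.5437 0.0326 0.0511] fixed (array([0.54141923, 0.03183658]), np.float64(0.001076235196625381))
scene cam [0.984 0.125 0.855]
lid [189 132] [230 169] free [ 0.4799 -0.2276  0.0644] fixed (array([ 0.47995508, -0.2276944 ]), np.float64(0.002247559062669753))
tin [267 166] [308 216] free [0.5436 0.034  0.0519] fixed (array([0.54477277, 0.03431167]), np.float64(0.0010574615111495756))
```

View pics/both1.png

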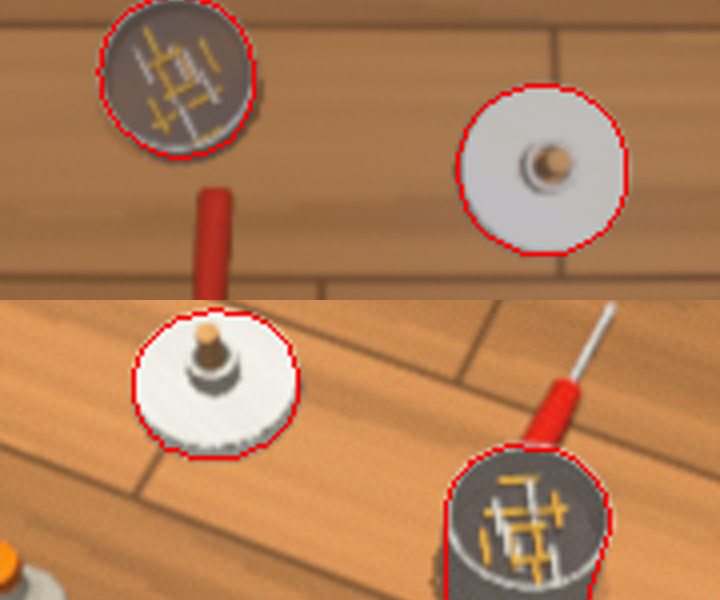

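```bash
python3 - <<'E'
from h import *
for n,p,sd in(("top",(322.4,218.9),(319,232)),("scene",(207.4,137.4),(205,157))):
    s=dict(np.load(n+"0.npz"));print(n,"knob",cast(s,[p],.072).round(4))
    m=cv2.morphologyEx((cv2.cvtColor(s["color"],cv2.COLOR_BGR2HSV)[...,1]<70).astype(np.uint8),cv2.MORPH_CLOSE,np.ones((3,3)))
    b=blob(m,sd);A=cast(s,b,.0165);B=cast(s,b,.002);C=cam(s)[1][:2]
    d=A.mean(0)-C;d/=np.linalg.norm(d);ta=(A-A.mean(0))@d;tb=(B-B.mean(0))@d
    P,Q=A[ta>.02],B[tb<-.02]
    f=least_squares(lambda q:np.r_[np.hypot(*(P-q).T)-.0593,np.hypot(*(Q-q).T)-.0623],[.48,-.227],loss="soft_l1",f_scale=.001)
    print("lid",f.x.round(4),abs(f.fun).mean())
    # bystanders
    if n=="top":
        for k,q,z in(("sd",[(236,227),(234,287)],.015),("small",[(154,202)],.07),("glue",[(325,121)],.16),("tape",[(378,168)],.04)):print(k,cast(s,q,z).round(3).tolist())
E
```

```text
top knob [[ 0.4849 -0.2261]]
lid [ 0.4866 -0.2275] 0.0008803864130079559
sd [[0.468, 0.009], [0.301, 0.013]]
small [[0.53, 0.232]]
glue [[0.731, -0.225]]
tape [[0.635, -0.4]]
scene knob [[ 0.485  -0.2241]]
lid [ 0.4831 -0.2254] 0.0009506980473112521
```

hand_motion(ticks={"segments": [[0.094,0.015,-0.007,0,0],[0.094,0.025,-0.011,0,0],[0.094,0.03,-0.013,0,0],[0.094,0.03,-0.013,0,0],[0.094,0.03,-0.013,0,0],[0.094,0.03,-0.013,0,0],[0.094,0.03,-0.013,0,0],[0.094,0.03,-0.013,0,0],[0.094,0.03,-0.013,0,0],[0.094,0.03,-0.013,0,0],[0.094,0.03,-0.013,0,0],[0.094,0.025,-0.011,0,0],[0.094,0.015,-0.0065,0,0],[0.094,0.01,-0.0045,0,0],[0.094,0.0047,-0.002,0,0],[0.094,0,0,0,0],[0.094,0,0,0,0],[0.094,0,0,0,0]]})

```text
time: 1.6
tool_pos: [0.4841, -0.2264, 0.2054]
ee_rot: [3.141, 0.001, 0.383]
wrist_force: [-0.6, 0.7, -0.8]
width: 0.0943
finger_force: 0.0
```

hand_motion(ticks={"segments": [[0.094,0,0,0.02,0],[0.094,0,0,0.025,0],[0.094,0,0,0.025,0],[0.094,0,0,0.025,0],[0.094,0,0,0.02,0],[0.094,0,0,0.015,0],[0.094,0,0,0.01,0],[0.094,0,0,0.01,0],[0.094,0,0,0.008,0],[0.094,0,0,0,0],[0.094,0,0,0,0],[0.094,0,0,0,0]]})

```text
time: 2.6
tool_pos: [0.4855, -0.226, 0.0485]
ee_rot: [3.14, -0.001, 0.385]
wrist_force: [1.1, 0.2, -0.2]
width: 0.094
finger_force: 0.0
```

```bash
python3 - <<'E'
from bench import robot, vision
import cv2,numpy as np
v=[]
for n,(x,y) in(("top",(319,215)),("scene",(207,145))):
    s=vision.snapshot(n);np.savez(n+"2.npz",**s);v.append(cv2.resize(s["color"][y-50:y+50,x-65:x+65],None,fx=3,fy=3,interpolation=cv2.INTER_CUBIC))
cv2.imwrite("pics/grasp2.png",np.hstack(v))
E
```

```text
(no output)
```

View pics/grasp2.png

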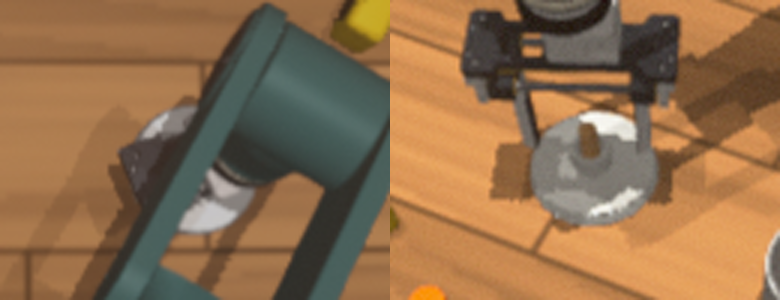

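The scene half shows the knob (≈587,140) midway between the fingers (≈532 and ≈643), tips just above the collar. Closing.

hand_motion(ticks={"segments": [[0.06,0,0,0,0],[0.04,0,0,0,0],[0.03,0,0,0,0],[0.022,0,0,0,0],[0.01,0,0,0,0],[0,0,0,0,0],[0,0,0,0,0],[0,0,0,0,0],[0,0,0,0,0],[0,0,0,0,0],[0,0,0,0,0],[0,0,0,0,0]]})

```text
time: 3.7
tool_pos: [0.4848, -0.2256, 0.0475]
ee_rot: [3.141, 0.0, 0.385]
wrist_force: [0.6, -2.0, -2.9]
width: 0.0176
finger_force: 23.8
```

hand_motion(ticks={"segments": [[0,0,0,-0.004,0],[0,0,0,-0.008,0],[0,0,0,-0.012,0],[0,0,0,-0.014,0],[0,0,0,-0.014,0],[0,0,0,-0.014,0],[0,0,0,-0.014,0],[0,0,0,-0.014,0],[0,0,0,-0.012,0],[0,0,0,-0.01,0],[0,0,0,-0.008,0],[0,0,0,-0.004,0],[0,0,0,-0.002,0],[0,0,0,0,0],[0,0,0,0,0],[0,0,0,0,0]]})

```text
time: 5.03
tool_pos: [0.4844, -0.2253, 0.1765]
ee_rot: [-3.14, 0.001, 0.385]
wrist_force: [0.4, 1.0, -3.5]
width: 0.0174
finger_force: 30.0
```

```bash
python3 - <<'E'
from bench import robot, vision
import cv2,numpy as np
v=[]
from h import proj
for n in("top","scene"):
    s=vision.snapshot(n);np.savez(n+"3.npz",**s);x,y=proj(s,[[.485,-.226,.16]])[0].astype(int);print(n,x,y)
    v.append(cv2.resize(s["color"][y-50:y+50,x-65:x+65],None,fx=3,fy=3,interpolation=cv2.INTER_CUBIC))
cv2.imwrite("pics/lift3.png",np.hstack(v))
E
```

```text
top 329 215
scene 203 115
```

View pics/lift3.png

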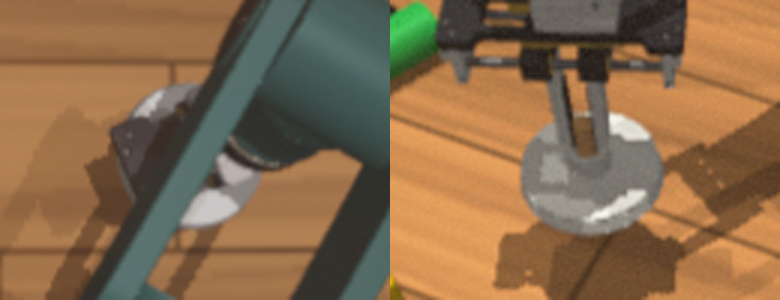

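The lift picture shows both lids hanging level from the knob (cover centre ≈590,175 in the crop), still nested. Carrying them over the tin.

hand_motion(ticks={"segments": [[0,0.0038,-0.0054,0,0],[0,0.0076,-0.0109,0,0],[0,0.0114,-0.0163,0,0],[0,0.0152,-0.0218,0,0],[0,0.0152,-0.0218,0,0],[0,0.0152,-0.0218,0,0],[0,0.0152,-0.0218,0,0],[0,0.0152,-0.0218,0,0],[0,0.0152,-0.0218,0,0],[0,0.0152,-0.0217,0,0],[0,0.0114,-0.0163,0,0],[0,0.0076,-0.0109,0,0],[0,0.0038,-0.0054,0,0],[0,0,0,0,0],[0,0,0,0,0],[0,0,0,0,0],[0,0,0,0,0]]})

```text
time: 6.55
tool_pos: [0.5439, 0.0322, 0.1775]
ee_rot: [3.141, 0.0, 0.383]
wrist_force: [-0.1, 0.9, -3.6]
width: 0.0175
finger_force: 30.0
```

```bash
python3 - <<'E'
from bench import robot, vision
import cv2,numpy as np
v=[]
from h import proj
for n in("top","scene"):
    s=vision.snapshot(n);np.savez(n+"4.npz",**s);x,y=proj(s,[[.5436,.0334,.13]])[0].astype(int);print(n,x,y)
    v.append(cv2.resize(s["color"][y-50:y+50,x-65:x+65],None,fx=3,fy=3,interpolation=cv2.INTER_CUBIC))
cv2.imwrite("pics/over4.png",np.hstack(v))
E
```

```text
top 225 193
scene 288 175
```

View pics/over4.png

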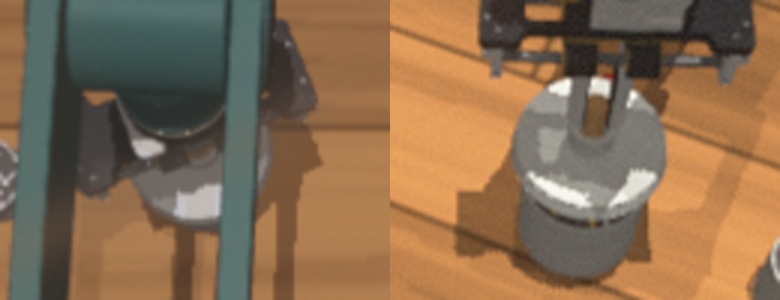

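```bash
python3 - <<'E'
from h import *
s=dict(np.load("scene4.npz"));a=np.linspace(0,6.283,200)
def ring(x,y,z,r):
    p=proj(s,np.c_[x+r*np.cos(a),y+r*np.sin(a),z+0*a]);p=(p-[223,125]+.5)*3;return p.min(0).round(1),p.max(0).round(1)
print("cover bottom",ring(.5439,.0328,.132,.063),"top",ring(.5439,.0328,.148,.060))
print("tin base",ring(.5436,.0334,0,.053),"rim",ring(.5436,.0334,.09,.053))
# edges along image row 160..200 (crop) i.e. px rows
g=s["color"];hsv=cv2.cvtColor(g,cv2.COLOR_BGR2HSV)
m=cv2.morphologyEx((hsv[...,1]<70).astype(np.uint8),cv2.MORPH_CLOSE,np.ones((3,3)))
for r in range(164,222,4):
    x=np.where(m[r,240:320])[0];print(r,(r-125)*3,(x.min()+240-223)*3,(x.max()+241-223)*3,end=" | ")
b=blob(m,(288,190));print("bottom",(b[:,1].max()+1-125)*3)
E
```

```text
cover bottom (array([120. ,  86.1]), array([276.8, 220.3])) top (array([124.4,  77.9]), array([276.3, 207.1]))
tin base (array([127.2, 175.6]), array([243.2, 278.9])) rim (array([131.1, 123.6]), array([257.5, 233.2]))
164 117 132 270 | 168 129 126 273 | 172 141 123 276 | 176 153 123 276 | 180 165 123 276 | 184 177 129 270 | 188 189 132 264 | 192 201 132 255 | 196 213 129 249 | 200 225 129 246 | 204 237 132 243 | 208 249 138 237 | 212 261 147 228 | 216 273 171 204 | Traceback (most recent call last):
  File "<stdin>", line 11, in <module>
    return umr_minimum(a, axis, None, out, keepdims, initial, where)
ValueError: zero-size array to reduction operation minimum which has no identity
```

Measured cover (crop x 123–276) and tin edges match predictions to about a pixel, so it is aligned to ~1 mm. Lowering.

hand_motion(ticks={"segments": [[0,0,-0.0005,0.006,0],[0,0,-0.0005,0.01,0],[0,0,0,0.01,0],[0,0,0,0.006,0],[0,0,0,0.004,0],[0,0,0,0.002,0],[0,0,0,0.002,0],[0,0,0,0.002,0],[0,0,0,0.002,0],[0,0,0,0,0],[0,0,0,0,0]]})

```text
time: 7.57
tool_pos: [0.5437, 0.0342, 0.1337]
ee_rot: [3.141, -0.0, 0.385]
wrist_force: [-0.1, 0.5, -3.3]
width: 0.0175
finger_force: 30.0
```

hand_motion(ticks={"segments": [[0,0,0,0.002,0],[0,0,0,0.002,0],[0,0,0,0.001,0],[0,0,0,0.001,0],[0,0,0,0,0],[0,0,0,0,0],[0,0,0,0,0]]})

```text
time: 8.15
tool_pos: [0.5433, 0.0341, 0.1269]
ee_rot: [-3.142, 0.001, 0.385]
wrist_force: [-1.3, -2.0, -3.5]
width: 0.0172
finger_force: 30.0
```

hand_motion(ticks={"segments": [[0,0,0,0.0005,0],[0,0,0,0.0005,0],[0,0,0,0.0005,0],[0,0,0,0,0],[0,0,0,0,0]]})

```text
time: 8.57
tool_pos: [0.5434, 0.034, 0.126]
ee_rot: [3.141, 0.0, 0.385]
wrist_force: [-2.4, -2.6, -1.7]
width: 0.0175
finger_force: 30.0
```

hand_motion(ticks={"segments": [[0,0,0,0.0005,0],[0,0,0,0.0005,0],[0,0,0,0.0005,0],[0,0,0,0,0],[0,0,0,0,0]]})

```text
time: 8.98
tool_pos: [0.5433, 0.0339, 0.1256]
ee_rot: [3.141, 0.0, 0.385]
wrist_force: [-4.8, -3.0, 2.3]
width: 0.017
finger_force: 30.0
```

Contact in z with a side push toward −x: the plug rubs one wall. Ease 1.5 mm that way and press a little.

hand_motion(ticks={"segments": [[0,-0.0008,0,0,0],[0,-0.0007,0,0,0],[0,0,0,0,0],[0,0,0,0,0],[0,0,0,0,0]]})

```text
time: 9.4
tool_pos: [0.5431, 0.0338, 0.1254]
ee_rot: [3.141, -0.002, 0.385]
wrist_force: [-1.8, -1.2, 4.4]
width: 0.0172
finger_force: 30.0
```

hand_motion(ticks={"segments": [[0,0,0,0.0005,0],[0,0,0,0.0005,0],[0,0,0,0,0],[0,0,0,0,0]]})

```text
time: 9.73
tool_pos: [0.5432, 0.0338, 0.1254]
ee_rot: [3.14, -0.003, 0.385]
wrist_force: [-2.5, -2.3, 8.1]
width: 0.0175
finger_force: 30.0
```

hand_motion(ticks={"segments": [[0,0,0,-0.0008,0],[0,0,0,-0.0007,0],[0,0,0,0,0],[0.03,0,0,0,0],[0.05,0,0,0,0],[0.07,0,0,0,0],[0.094,0,0,0,0],[0.094,0,0,0,0],[0.094,0,0,0,0],[0.094,0,0,0,0],[0.094,0,0,0,0],[0.094,0,0,0,0],[0.094,0,0,0,0]]})

```text
time: 10.82
tool_pos: [0.5422, 0.0337, 0.125]
ee_rot: [3.142, -0.0, 0.385]
wrist_force: [0.8, -0.5, 0.7]
width: 0.0807
finger_force: 0.0
```

```bash
python3 - <<'E'
from bench import robot, vision
import cv2,numpy as np
v=[]
for n,(x,y) in(("top",(225,193)),("scene",(288,175))):
    s=vision.snapshot(n);np.savez(n+"5.npz",**s)
    v.append(cv2.resize(s["color"][y-50:y+50,x-65:x+65],None,fx=3,fy=3,interpolation=cv2.INTER_CUBIC))
cv2.imwrite("pics/seat5.png",np.hstack(v))
E
```

```text
(no output)
```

View pics/seat5.png

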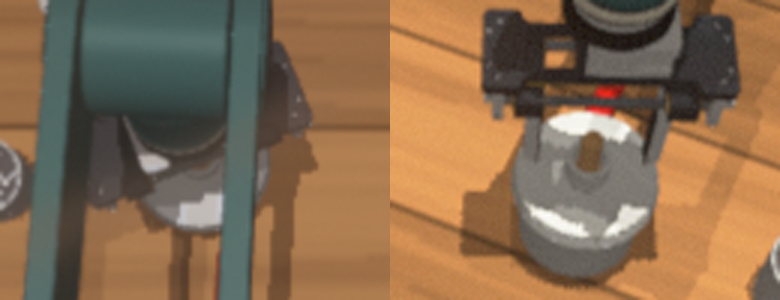

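Lids sit level on the tin, knob (≈592,147) centred between the open fingers (533, 651). Going down to the collar.

hand_motion(ticks={"segments": [[0.08,0.001,0,0.004,0],[0.08,0,0,0.006,0],[0.08,0,0,0.006,0],[0.08,0,0,0.004,0],[0.08,0,0,0.002,0],[0.08,0,0,0.001,0],[0.08,0,0,0,0],[0.08,0,0,0,0],[0.08,0,0,0,0]]})

```text
time: 11.67
tool_pos: [0.5434, 0.034, 0.1023]
ee_rot: [3.141, -0.001, 0.385]
wrist_force: [0.6, -0.1, -0.1]
width: 0.0797
finger_force: 0.0
```

hand_motion(ticks={"segments": [[0.07,0,0,0.001,0],[0.06,0,0,0,0],[0.052,0,0,0,0],[0.047,0,0,0,0],[0.044,0,0,0,0],[0.042,0,0,0,0],[0.04,0,0,0,0],[0.038,0,0,0,0],[0.02,0,0,0,0],[0.02,0,0,0,0],[0.02,0,0,0,0],[0.02,0,0,0,0],[0.02,0,0,0,0],[0.02,0,0,0,0]]})

```text
time: 12.83
tool_pos: [0.5431, 0.034, 0.101]
ee_rot: [3.141, 0.0, 0.385]
wrist_force: [0.7, 0.2, -0.3]
width: 0.036
finger_force: 30.0
```

hand_motion(ticks={"segments": [[0.02,0,0,-0.001,0],[0.02,0,0,-0.002,0],[0.02,0,0,-0.002,0],[0.02,0,0,0,0],[0.02,0,0,0,0],[0.02,0,0,0,0]]})

```text
time: 13.33
tool_pos: [0.5431, 0.034, 0.1059]
ee_rot: [3.142, 0.0, 0.385]
wrist_force: [-0.4, -0.0, -1.1]
width: 0.0364
finger_force: 30.0
```

```bash
python3 - <<'E'
from bench import robot, vision
import cv2,numpy as np
s=vision.snapshot("scene");np.savez("scene6.npz",**s);o=robot.get_obs();print(o["width"],o["wrist_force"],o["wrist_torque"],o["tool_pos"])
x,y=288,160
cv2.imwrite("pics/collar6.png",cv2.resize(s["color"][y-55:y+65,x-70:x+70],None,fx=5,fy=5,interpolation=cv2.INTER_CUBIC))
E
```

```text
0.03654229595339416 [ 0.2863671  -0.3543816  -2.46787021] [-0.02727902  0.03764235 -0.00295828] [0.54305549 0.03402572 0.10588273]
```

View pics/collar6.png

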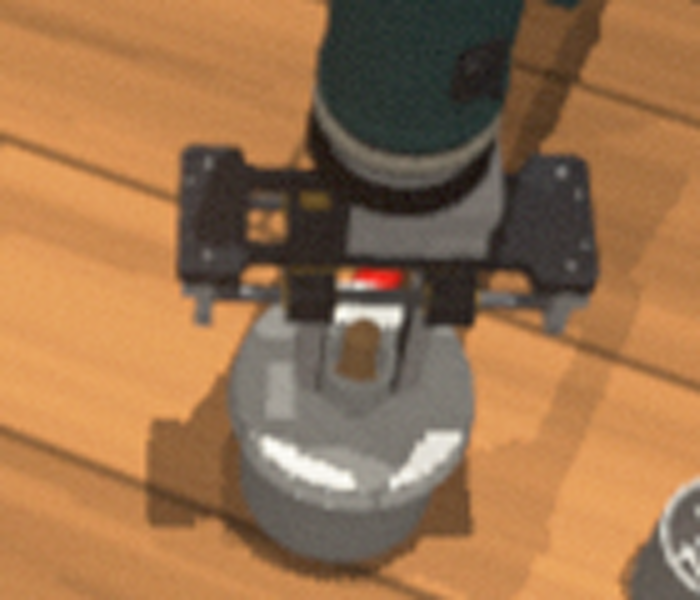

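The fingers hold the collar centred on the knob (≈360,350); the cover has started up with only its own weight on the wrist. Continuing straight up.

hand_motion(ticks={"segments": [[0.02,0,0,-0.003,0],[0.02,0,0,-0.005,0],[0.02,0,0,-0.005,0],[0.02,0,0,-0.006,0],[0.02,0,0,-0.006,0],[0.02,0,0,-0.006,0],[0.02,0,0,-0.006,0],[0.02,0,0,-0.006,0],[0.02,0,0,-0.006,0],[0.02,0,0,-0.006,0],[0.02,0,0,-0.006,0],[0.02,0,0,-0.006,0],[0.02,0,0,-0.006,0],[0.02,0,0,-0.006,0],[0.02,0,0,-0.005,0],[0.02,0,0,-0.003,0],[0.02,0,0,-0.001,0],[0.02,0,0,0,0],[0.02,0,0,0,0],[0.02,0,0,0,0]]})

```text
time: 15.05
tool_pos: [0.5429, 0.034, 0.1935]
ee_rot: [-3.141, 0.001, 0.385]
wrist_force: [0.3, 0.4, -0.9]
width: 0.0359
finger_force: 30.0
```

hand_motion(ticks={"segments": [[0.02,0,0,0,0],[0.02,0,0,0,0],[0.02,0,0,0,0],[0.02,0,0,0,0]]})

```text
time: 15.38
tool_pos: [0.5431, 0.0341, 0.1938]
ee_rot: [-3.142, 0.0, 0.385]
wrist_force: [0.2, 0.3, -1.0]
width: 0.0363
finger_force: 30.0
```

```bash
python3 - <<'E'
from bench import robot, vision
import cv2,numpy as np
s=vision.snapshot("scene");x,y=288,150
cv2.imwrite("pics/up7.png",cv2.resize(s["color"][y-65:y+75,x-75:x+75],None,fx=4,fy=4,interpolation=cv2.INTER_CUBIC))
E
```

```text
(no output)
```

View pics/up7.png

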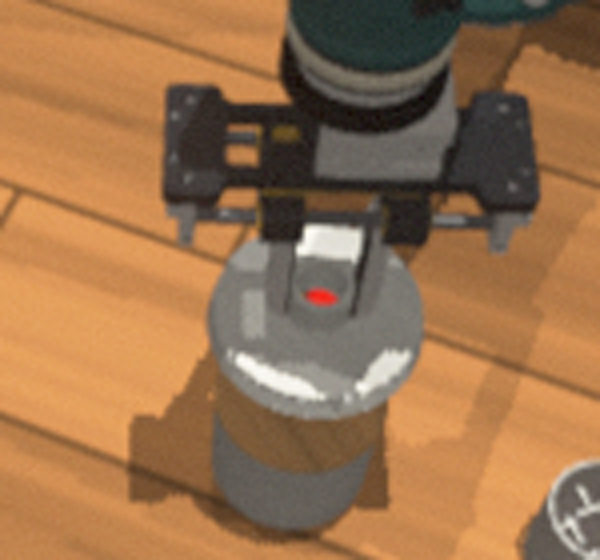

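The cover (≈315,310) hangs level and its bore is empty. The wooden inner lid is seated on the tin below it. Rise is 93 mm by TCP, so I'm handing in.

```bash
python3 -c "
from bench import robot, vision
print(robot.close_job())"
```

```text
the job is handed in; nothing more can be done
None
```

I put the nested lids on the wide tin with the inner lid home, then lifted the cover alone about 93 mm; it was held level and still above the knob when I handed the job in at about 15 s of the 51 s (no verdict was returned).

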